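# Locate a lens in the drilling jig and lock the toggle clamp

### The arm

A 6-joint arm with a two-finger parallel gripper is mounted at the origin on a cart in front of the work surface, level with it; the furniture and walls round the work are solid. World frame = base frame: x ahead of the robot, y to its left, z up, the work surface at z = 0. Lengths are in m, angles in rad, forces in N, time in s.
With the tool pointing down it reaches from about 0.275 to 0.825 m from the base axis. Payload 4.9 kg.
Tool frame: the origin (TCP) lies on the front face of the gripper's body, between the roots of the fingers; the fingertips stand 73 mm ahead of it and the grasp point (between the pads) lies 54 mm ahead of it; z points along the fingers, y is the line along which they close (so a half turn about z gives the same grasp; the last joint's range is limited). The gripper opens to 85 mm and grips with 20 to 120 N. Pads are 22 mm wide; open, the fingers measure 114 mm over their backs; the gripper's body (76 mm by 85 mm) begins 54 mm behind the grasp point. The pads swing forward as they close: fully open they stand 13 mm farther back than shut.
Start: joints at [0.987, 0.326, -0.193, 1.052, 0, 1.437], TCP at [0.239, 0.495, 0.304] pointing down, gripper open.
Joint ranges: [-2.65, 2.65], [-0.97, 1.79], [-1.3, 1.35], [-1.93, 2.1], [-1.47, 1.37], [-3.14, 3.14]. Speed limits (rad/s): [2.57, 2.57, 3.14, 3.14, 3.14, 3.14].

### API

Orientations are given as a unit quaternion [w, x, y, z].
In Python, from station import arm gives the robot as it stands. The module is installed in compiled form; this text tells all that it offers. Calls block until the motion is done:
- arm.movep(position, orientation): joint-space move of the TCP to a pose.
- arm.move_l(position, rotation=None, feed=0.15, contact_N=None): straight line of the TCP; rotation=None keeps the orientation; feed is the mean speed in m/s. With contact_N (N) it stops when the force on the tool has changed by that much, and returns True; else False.
- arm.goto_joints(angles): joint-space move.
- arm.set_gripper(opening, grasp_force=None): finger opening in m; grasp_force is the grip in N (None keeps the last); returns when the fingers have stopped.
- arm.pause(seconds).
- arm.inverse_kinematics(position, orientation): joint angles nearest the present ones, or None.
- arm.grab_frame(name): name is "scene" or "top" or "wrist"; returns (picture, depth): 384x512x3 uint8, red, green, blue; 384x512 float32, m along the optical axis (not along the pixel's ray), 0 where there is no reading.
- arm.camera_info(name): a dict with "fx", "fy", "cx", "cy" (pixels), "pose" (4x4, takes a point from camera to world coordinates); the wrist camera has in their place "tool_from_camera" (4x4, takes a point from camera to tool coordinates, whose origin is the TCP and whose axes are the flange's). Camera axes: x right, y up, looking along -z (the intrinsics and any distortion apply to the point x, -y, -z); pixel columns grow to the right and rows downward; lengths in m; the calibration is good to about 2 mm. A picture is of the moment at which its call begins: read the wrist's pose just before it. camera_info takes no time and is no camera call.
A pose or a line that the arm cannot do raises arm.MotionError and nothing moves.
- arm.job_done(): hands the job in; it is judged then, once.
Readings, each from a call of its own:
- arm.read_time_s(): time.
- arm.read_q(): joint angles.
- arm.read_qvel(): joint speeds.
- arm.read_joint_torque(): joint torques, N m.
- arm.read_tool_pos(): TCP position.
- arm.read_ee_rot(): TCP orientation.
- arm.read_contact_force(): force on the tool from outside, world axes, zero at the start.
- arm.read_wrist_torque(): the same for the moment, N m.
- arm.read_opening(): finger opening in m.
- arm.read_grip_force(): force on a finger pad.
Only numpy, scipy, OpenCV 4.12 (cv2) and the standard library are available. Lean on these libraries where they do the work, as an engineer would, in place of code of your own. Each camera call takes 0.05 s, during which the arm holds its last target. There are 200 camera calls.

### The job

Get the lens ready for its rimless-mount holes: with closed fingertips, gently slide the loose round lens blank along the rubber mat of the drilling jig until its rim is fully home against the two locating pins and the end stop, its far edge under the drill bushing. Then push the handle of the jig's toggle clamp over and down until it snaps past centre and stays locked with its rubber pad pressing on the lens. Push only: do not pinch or lift the lens, and leave the centre punch and lens blocks beside the jig where they lie.

Things in the scene. Friction and masses are not known exactly. Their poses are not given: they have to be found in the camera images.
- jig: Lens drilling jig, fixed: aluminium plate 10 mm thick. Origin on the worktop straight below the lens's final centre; z up, +x = way the lens slides home (roughly away from the robot), +y = towards the clamp (robot's left). In its frame, mm: plate x -88..58, y -44..50, plus a tongue x -38..38, y 43..167 under the clamp. Black rubber mat: top at z 12, x -84..42, y -40..46.
- seat (a point): Point on the mat's surface, 12 mm above the worktop, where the lens's centre is once it is home, its rim touching both locating pins and the end stop; axes as the jig's. The pins are steel, 8 mm thick, tops 16 mm above the mat, centres 18.5 mm further along x, 29.7 mm to either side in y. The end stop is a block, 20 mm wide, its face 31 mm further along x.
- bushing (a point): Lower end of the steel drill bushing, 16 mm above the mat (10 mm over the lens), 26.5 mm beyond the seat in the jig's x, so over the far rim of the seated lens. Its bracket, with the end stop below it, covers jig x 19..58, y -13..13 mm, top of bushing at z 43 mm.
- lens: The loose round lens blank, clear, 62 mm in diameter, 6 mm thick, about 45 g, lying flat on the jig's mat 30 to 60 mm short of its place (towards the jig's -x). Origin at the centre of its underside, z up.
- clamp_pivot (a point): Pivot of the clamp's arm, fixed: jig x 0, y 84, z 34 mm. The clamp moves in the jig's plane x = 0; its cheeks are 22 mm wide (flanges 53 mm), up to z 42 mm, y 71..157. Open, the two-bar arm (15 mm wide) stands straight up from here, top near z 123 mm, its spindle crossing the top: pad end juts to y 61 mm, back end to y 108 mm. Locked, it lies about level over the lens.
- handle_tip (a point): Middle of the free end of the clamp handle's round black grip (18 mm thick, 68 mm long). The handle turns about a pin 118 mm from here. In the jig's frame, mm: open (start), this point is at y 158, z 151, pin at y 111, z 43, the grip leaning 66 degrees above level; locked on the lens, this point is at about y 195, z 52, pin at about y 77, z 60, the grip about level.
- clamp_handle (a joint): Angle of the clamp's handle against its arm, rad: 0 open, about 2.6 dead centre with the lens in place, 2.74 locked on its stop. Push the grip's side that faces the arm towards +y and down; the linkage brings the arm down. It moves easily at first, resists with about 7 N at the grip from 2.35 rad, short of dead centre springs back, past it snaps by itself to the stop and stays.
- clamp_pad: The sprung black domed rubber pad, 19 mm across, at the end of the clamp's arm; locked, it presses with about 8 N on the middle of the lens. Origin at the centre of its pressing face.
- centre_punch: Navy pen-like centre punch, 14 mm thick, 133 mm long, lying on the worktop in front of the clamp. Leave it.
- block_black: Black lens block, 26 mm across and 16 mm high, on the worktop to the right of the jig. Leave it.
- block_blue: Blue lens block, 26 mm across and 16 mm high, on the worktop to the right of the jig. Leave it.

How it is judged:
By the outcome, as a careful person would: the job done as asked, in the order asked, and still so for the second after the job is handed in, with the robot touching nothing.
It also fails if it takes over 42 s, if anything falls off the work surface, if the arm or the gripper's body presses on something with over 40 N, if the wrist force passes 120 N, or if a joint passes its speed limit or range.

## Working session

There is one attempt and no reset: what is moved stays moved. The work goes in short steps, each a Python script; the robot and the scene stay as the last script left them, time stands still between calls to the robot, and variables do not carry over. Pictures are saved under pics/ and viewed, at most 10 in all, crops included, and the job is handed in when it is done.

```bash
mkdir -p pics
python3 - <<'E'
from station import arm
import cv2,numpy as np,pickle
d={}
for n in("scene","top"):
    p,z=arm.grab_frame(n); i=arm.camera_info(n); d[n]=(p,z,i)
    cv2.imwrite(f"pics/{n}0.png",cv2.resize(p[:,:,::-1],(800,600),interpolation=cv2.INTER_CUBIC)); print(n,{k:(np.round(v,4).tolist() if hasattr(v,'__len__') else v) for k,v in i.items()})
pickle.dump(d,open("d0.pkl","wb"))
print(arm.read_time_s(),arm.read_ee_rot(),arm.camera_info("wrist"))
E
```

```text
scene {'fx': 422.89633247194644, 'fy': 422.89633247194644, 'cx': 256.8496625509776, 'cy': 196.8530707631451, 'pose': [[0.7747, 0.4783, -0.4136, 0.0981], [-0.6323, 0.5887, -0.5036, -0.2719], [0.0026, 0.6517, 0.7585, 0.8447], [0.0, 0.0, 0.0, 1.0]]}
top {'fx': 467.81732070283175, 'fy': 467.81732070283175, 'cx': 265.89238630924467, 'cy': 198.81867767523053, 'pose': [[0.0203, 0.9952, -0.0959, 0.4119], [-0.9998, 0.0203, -0.0013, 0.206], [0.0006, 0.0959, 0.9954, 1.0018], [0.0, 0.0, 0.0, 1.0]]}
0.1 [-2.62707608e-04  2.23014379e-01  9.74814844e-01 -7.33904975e-04] {'fx': 277.558288126795, 'fy': 277.558288126795, 'cx': 253.77661530611297, 'cy': 195.0804108038035, 'tool_from_camera': array([[-3.08194587e-04,  9.47804319e-01,  3.18852440e-01,
         8.16037793e-02],
       [ 9.99999657e-01,  5.37034991e-04, -6.29788508e-04,
        -6.55589357e-04],
       [-7.68151185e-04,  3.18852136e-01, -9.47804160e-01,
        -6.99963353e-02],
       [ 0.00000000e+00,  0.00000000e+00,  0.00000000e+00,
         1.00000000e+00]])}
```

View pics/scene0.png

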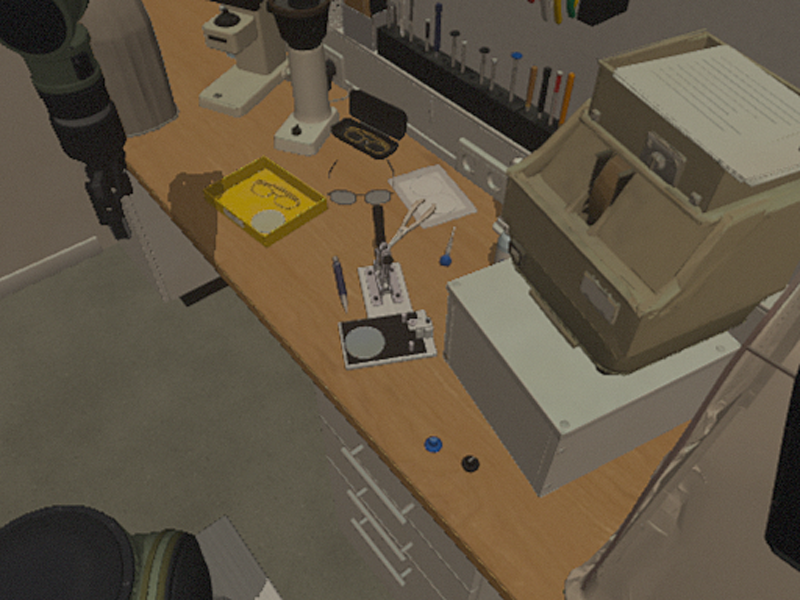

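View pics/top0.png

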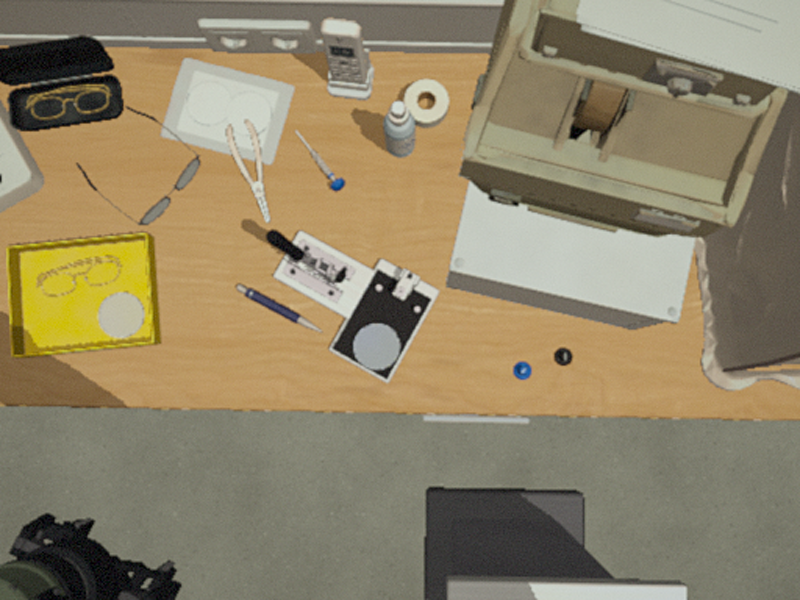

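The views show the jig in the middle: in the top view its mat centre is near (385,315), the lens at (377,346) and the clamp grip at (280,238). The blue and black blocks lie at (522,370) and (563,356), and the punch at (278,308). Next I'll get a coarse pose and take close wrist views.

```bash
cat > h.py <<'E'
import numpy as np,cv2
from scipy.spatial.transform import Rotation as R
def ray(uv,i,T):
    d=np.array([(uv[0]-i["cx"])/i["fx"],-(uv[1]-i["cy"])/i["fy"],-1.]); return T[:3,3],T[:3,:3]@d
def onplane(uv,i,T,z):
    o,d=ray(uv,i,T); return o+d*(z-o[2])/d[2]
def quat(xdir): # tool down, tool x along heading xdir (rad)
    c,s=np.cos(xdir),np.sin(xdir)
    q=R.from_matrix(np.array([[c,s,0],[s,-c,0],[0,0,-1]])).as_quat(); return np.r_[q[3],q[:3]]
def mat(q): return R.from_quat([q[1],q[2],q[3],q[0]]).as_matrix()
def proj(P,i,T):
    p=T[:3,:3].T@(np.asarray(P)-T[:3,3]); return i["cx"]-i["fx"]*p[0]/p[2], i["cy"]+i["fy"]*p[1]/p[2]
E
python3 - <<'E'
from h import *; import pickle
from station import arm
p,z,i=pickle.load(open("d0.pkl","rb"))["top"]; T=i["pose"]
for n,c in dict(lb=(331,350),rb=(388,381),rt=(438,292),lt=(381,259)).items(): print(n,onplane(np.array(c)*.64,i,T,.01)[:2].round(4))
print('lens',onplane(np.array((377,346))*.64,i,T,.018)[:2].round(4))
print('grip',onplane(np.array((272,235))*.64,i,T,.151)[:2].round(4))
j=arm.read_q(); print(j)
for h in np.radians([-30,150,60,-120]):
  for P in([.33,.19,.28],[.36,.2,.3]):
    q=arm.inverse_kinematics(P,quat(h)); print(h,P,None if q is None else np.round(q,2))
E
```

```text
lb [0.4515 0.3207]
rb [0.4113 0.2424]
rt [0.5337 0.177 ]
lt [0.5777 0.256 ]
lens [0.4579 0.2581]
grip [0.5802 0.3783]
[ 9.86784663e-01  3.26857905e-01 -1.93513938e-01  1.05198331e+00
 -2.39435313e-05  1.43659610e+00]
-0.5235987755982988 [0.33, 0.19, 0.28] [ 0.33  0.03 -0.63  0.91  0.   -2.29]
-0.5235987755982988 [0.36, 0.2, 0.3] [ 0.33  0.07 -0.53  0.97  0.   -2.29]
2.6179938779914944 [0.33, 0.19, 0.28] [ 0.33  0.03 -0.63  0.91  0.    0.85]
2.6179938779914944 [0.36, 0.2, 0.3] [ 0.33  0.07 -0.53  0.97  0.    0.85]
1.0471975511965976 [0.33, 0.19, 0.28] [ 0.33  0.03 -0.63  0.91  0.    2.42]
1.0471975511965976 [0.36, 0.2, 0.3] [ 0.33  0.07 -0.53  0.97  0.    2.42]
-2.0943951023931953 [0.33, 0.19, 0.28] [ 0.33  0.03 -0.63  0.91  0.   -0.72]
-2.0943951023931953 [0.36, 0.2, 0.3] [ 0.33  0.07 -0.53  0.97  0.   -0.72]
```

Run:
```python
from h import *; import pickle
from station import arm
O=np.array([.5065,.239]); a=np.radians(-27.6); ex=np.array([np.cos(a),np.sin(a)]); ey=np.array([-ex[1],ex[0]])
arm.set_gripper(0.0)
D=[]
for k,(x,y) in enumerate([(-.04,-.01),(-.04,.06)]):
    P=np.r_[O+x*ex+y*ey,.26]; arm.movep(P,quat(a+np.pi)); arm.pause(.3)
    i=arm.camera_info("wrist"); TT=np.eye(4); TT[:3,:3]=mat(arm.read_ee_rot()); TT[:3,3]=arm.read_tool_pos()
    p,z=arm.grab_frame("wrist"); D.append((p,z,i,TT@i["tool_from_camera"]))
    print(P,TT[:3,3],arm.read_time_s())
    cv2.imwrite(f"pics/w{k}.png",cv2.resize(p[:,:,::-1],(800,600),interpolation=cv2.INTER_CUBIC))
pickle.dump(D,open("w.pkl","wb"))
```

```text
[0.4664189  0.24866981 0.26      ] [0.46603129 0.24942272 0.26009755] 2.4917
[0.49884962 0.31070406 0.26      ] [0.49858632 0.31002091 0.26015814] 3.225
```

View pics/w0.png

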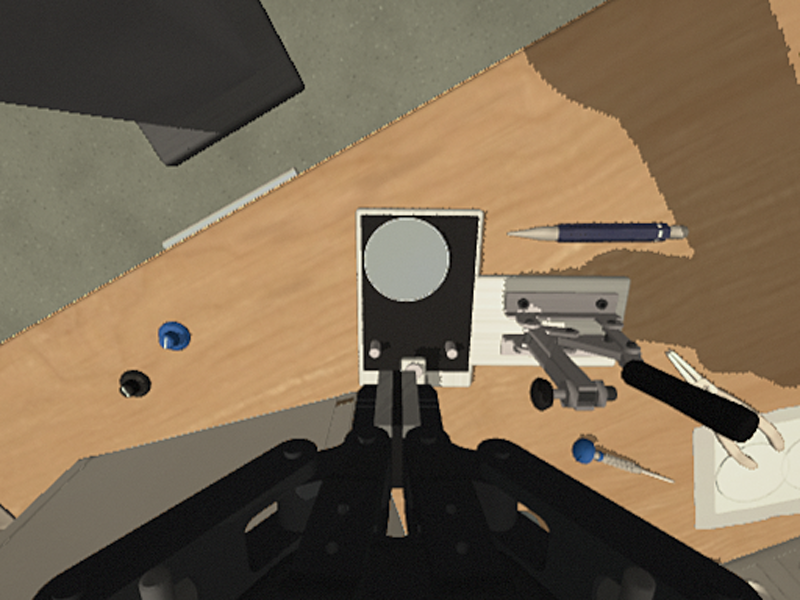

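View pics/w1.png

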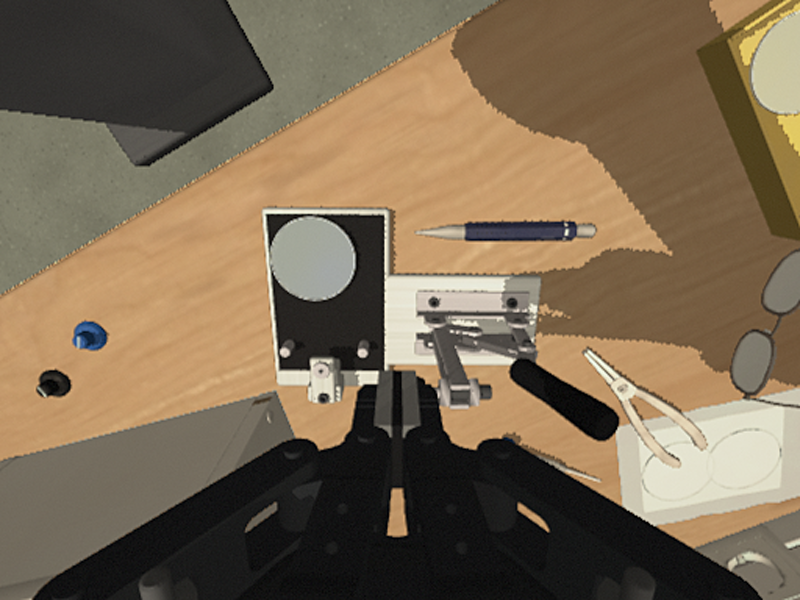

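Wrist view w0 shows the lens at (407,259), the pins at (375,350) and (452,350), and the grip from (630,370) to (745,425). In w1 the lens is at (313,258), the pins at (288,349) and (364,349), and the grip end at (605,420).

Run:
```python
from h import *; import pickle
D=pickle.load(open("w.pkl","rb"))
O=np.array([.5065,.239]); a=np.radians(-27.6); ex=np.array([np.cos(a),np.sin(a)]); ey=np.array([-ex[1],ex[0]])
def J(P): d=np.asarray(P)[:2]-O; return np.round(1000*np.array([d@ex,d@ey]),1)
def tri(uvs):
    A=np.zeros((3,3));b=np.zeros(3)
    for uv,(p,z,i,T) in zip(uvs,D):
        o,d=ray(uv,i,T); d/=np.linalg.norm(d); M=np.eye(3)-np.outer(d,d); A+=M; b+=M@o
    return np.linalg.solve(A,b)
s=.64; L=[]
for k,(p,z,i,T) in enumerate(D):
    c=[(407,259),(313,258)][k]; g=cv2.cvtColor(p,cv2.COLOR_RGB2GRAY)
    m=np.zeros_like(g); cv2.circle(m,tuple(int(v*s) for v in c),31,255,-1)
    m=cv2.bitwise_and(m,((g>90)*255).astype(np.uint8)); n,lab,st,ce=cv2.connectedComponentsWithStats(m)
    j=1+np.argmax(st[1:,4]); cnt,_=cv2.findContours((lab==j).astype(np.uint8),0,2); e=cv2.fitEllipse(cv2.convexHull(cnt[0])); L.append(e[0])
    print('lens',k,np.round(e[0],2),np.round(e[1],1),J(onplane(e[0],i,T,.018)))
    # mat: dark component near the lens
    dk=((g<60)*255).astype(np.uint8); dk[int(368*s):]=0
    n,lab,st,ce=cv2.connectedComponentsWithStats(dk); sd=(int((420,325)[k]*s),int(325*s)); q=lab[sd[1],sd[0]]
    v,u=np.nonzero(lab==q); W=np.array([onplane((x,y),i,T,.012)[:2]-O for x,y in zip(u,v)]); X=np.c_[W@ex,W@ey]*1000
    bx=np.round(X[:,0]/3)
    rows=[(X[bx==b,0].mean(),X[bx==b,1].min(),X[bx==b,1].max()) for b in np.unique(bx) if (bx==b).sum()>5]
    rows=np.array([r for r in rows if -75<r[0]<25]); 
    print('mat low/high y fit (slope deg, y at 0)',[ (np.degrees(np.polyfit(rows[:,0],rows[:,c],1)[0]).round(2),np.polyval(np.polyfit(rows[:,0],rows[:,c],1),0).round(1)) for c in(1,2)],'xmin',np.percentile(X[:,0],[0,.5]).round(1))
P=tri(L); print('lens tri',P.round(4),J(P))
for n,uv in dict(pinL=((375,346),(287,344)),pinR=((452,346),(363,344)),).items():
    P=tri(np.array(uv)*s); print(n,P.round(4),J(P),[J(onplane(np.array(c)*s,d[2],d[3],.028)) for c,d in zip(uv,D)])
P=tri(np.array([(745,425),(603,424)])*s); print('griptip',P.round(4),J(P))
for k,(p,z,i,T) in enumerate(D):
    c=[(350,320,490,400),(262,320,402,400)][k]; x0,y0,x1,y1=[int(v*s) for v in c]
    cv2.imwrite(f"pics/c{k}.png",cv2.resize(p[y0:y1,x0:x1,::-1],None,fx=7,fy=7,interpolation=cv2.INTER_NEAREST))
a=cv2.imread("pics/c0.png");b=cv2.imread("pics/c1.png"); cv2.imwrite("pics/cc.png",np.vstack([a[:,:620],b[:,:620]])[:600])
```

```text
lens 0 [259.73 165.58] [54.  54.9] [-52.9  -3.1]
mat low/high y fit (slope deg, y at 0) [(np.float64(-0.39), np.float64(-35.7)), (np.float64(-0.63), np.float64(47.6))] xmin [-83.4 -83.4]
lens 1 [198.41 165.3 ] [53.5 58.7] [-52.6  -4.6]
mat low/high y fit (slope deg, y at 0) [(np.float64(-44.43), np.float64(-35.6)), (np.float64(-0.64), np.float64(48.0))] xmin [-83.8 -82.7]
lens tri [0.457  0.2612 0.0245] [-54.2  -3.3]
pinL [0.5079 0.2082 0.0198] [ 15.5 -26.6] [array([ 12.4, -26.2]), array([ 11.3, -24.3])]
pinR [0.5341 0.2617 0.0233] [13.9 32.9] [array([12.3, 32.3]), array([11.4, 33.3])]
griptip [0.579  0.3793 0.1507] [ -0.8 158. ]
```

View pics/cc.png

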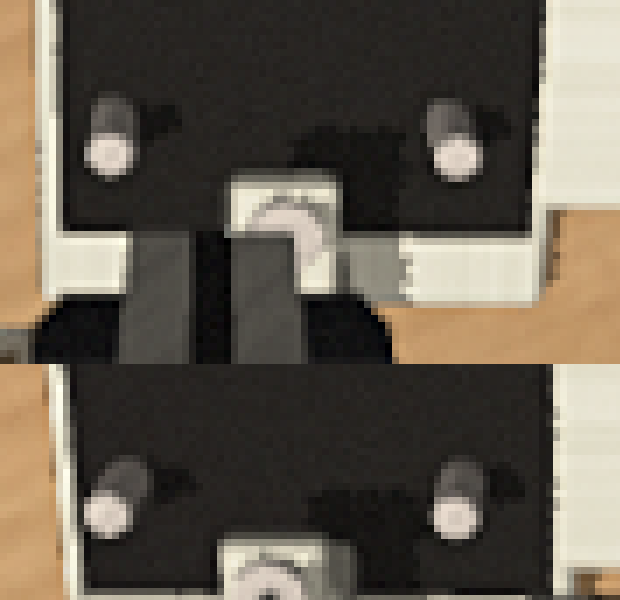

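The crop shows the pin tops: w0 at (239.7,226.1) and (289.3,226.4), w1 at (182.4,225.6) and (232.4,225.6) in camera pixels. I'll refine the jig frame with these and the mat edges.

Run:
```python
from h import *; import pickle
D=pickle.load(open("w.pkl","rb"))
O=np.array([.5065,.239]); a=np.radians(-27.6); ex=np.array([np.cos(a),np.sin(a)]); ey=np.array([-ex[1],ex[0]])
def J(P): d=np.asarray(P)[:2]-O; return np.round(1000*np.array([d@ex,d@ey]),1)
px=[[(239.7,226.1),(289.3,226.4)],[(182.4,225.6),(232.4,225.6)]]
Q=np.array([[onplane(c,d[2],d[3],.028) for c in p] for p,d in zip(px,D)])
for k in(0,1): print([J(q) for q in Q[k]], np.linalg.norm(Q[k,0]-Q[k,1]))
m=Q.mean(0); v=m[1]-m[0]; h=np.arctan2(v[1],v[0])-np.pi/2; print('heading',np.degrees(h))
h=(h+np.radians(-28.15))/2
e=np.array([np.cos(h),np.sin(h)]); O2=m.mean(0)[:2]-.0185*e; print('origin pins',O2, J(O2), np.degrees(h))
for i,T,c in[(D[0][2],D[0][3],(259.73,165.58)),(D[1][2],D[1][3],(198.41,165.3))]:
    l=onplane(c,i,T,.018)[:2]-O2; print('lens',1000*l@e,1000*l@np.array([-e[1],e[0]]))
```

```text
[array([ 18.4, -26.6]), array([18.8, 32.6])] 0.05920435952158863
[array([ 18.4, -26.4]), array([18.5, 33.2])] 0.05961966245481303
heading -27.807036922475916
origin pins [0.50805007 0.24193358] [0.  3.3] -27.978518461237957
lens -52.91662643457281 -6.7686022701962045
lens -52.54099757132633 -8.249095002705335
```

```bash
cat >> h.py <<'E'
O=np.array([.50805,.24193]); H=np.radians(-27.98); ex=np.array([np.cos(H),np.sin(H)]); ey=np.array([-ex[1],ex[0]])
def W(x,y,z): return np.r_[O+.001*x*ex+.001*y*ey,.001*z]
def J3(P): d=np.asarray(P)[:2]-O; return np.round(1000*np.array([d@ex,d@ey,P[2]]),1)
E
python3 - <<'E'
from h import *
from station import arm
C=np.array([-52.7,-7.]); G=np.array([-8.,0.]); d=(G-C)/np.linalg.norm(G-C); dl=np.arctan2(d[1],d[0])
q=quat(H+np.pi+dl); Z=87.5
s=C-52*d
arm.movep(W(*s,150),q); print(arm.move_l(W(*s,Z),feed=.12,contact_N=4), J3(arm.read_tool_pos()))
g=G-42*d
print(arm.move_l(W(*g,Z),feed=.04,contact_N=4), J3(arm.read_tool_pos()))
print(arm.move_l(W(-36,g[1],Z),feed=.02,contact_N=4), J3(arm.read_tool_pos()),arm.read_contact_force(),arm.read_time_s())
p,z=arm.grab_frame("scene"); cv2.imwrite("pics/s1.png",cv2.resize(p[170:250,190:310,::-1],None,fx=6,fy=6,interpolation=cv2.INTER_CUBIC))
E
```

```text
False [-103.3  -14.1   88.2]
False [-49.7  -6.6  87.5]
True [-41.4  -7.   86.9] [-0.33821389  0.16986259  0.82895936] 6.5583
```

View pics/s1.png

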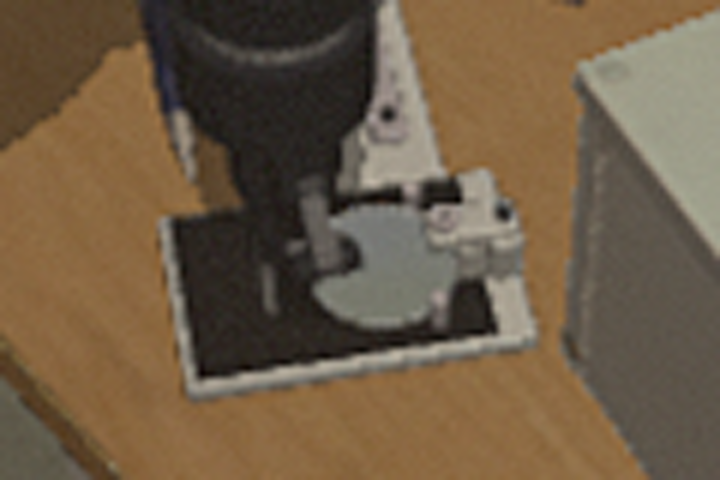

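The scene crop shows the lens against the stop and the near pin, with the fingers behind it. The tool stopped at x −41.4, about where I expected it to be with the lens home. I'll back off and check.

Run:
```python
from h import *
from station import arm
import pickle
arm.move_l(W(-60,-7,87.5),feed=.1); arm.move_l(W(-60,-7,200),feed=.25)
arm.movep(W(-75,0,235),quat(H+np.pi)); arm.pause(.3)
i=arm.camera_info("wrist"); TT=np.eye(4); TT[:3,:3]=mat(arm.read_ee_rot()); TT[:3,3]=arm.read_tool_pos(); T=TT@i["tool_from_camera"]
p,z=arm.grab_frame("wrist"); g=cv2.cvtColor(p,cv2.COLOR_RGB2GRAY)
c=proj(W(0,0,18),i,T); print('expected px',c)
x,y=map(int,c)
m=np.zeros_like(g); cv2.circle(m,(x,y),45,255,-1)
m=cv2.bitwise_and(m,((g>90)*255).astype(np.uint8)); cnt,_=cv2.findContours(m,0,2); k=max(cnt,key=cv2.contourArea)[:,0]
X=np.array([(lambda P:((P[:2]-O)@ex*1000,(P[:2]-O)@ey*1000))(onplane(u,i,T,.018)) for u in k])
X=X[(X[:,0]<5)&(np.linalg.norm(X,axis=1)<36)]
A=np.c_[2*X,np.ones(len(X))]; s=np.linalg.lstsq(A,(X**2).sum(1),rcond=None)[0]; print('lens centre',s[:2],'r',np.sqrt(s[2]+s[:2]@s[:2]),len(X),arm.read_time_s())
cv2.imwrite("pics/w2.png",cv2.resize(p[max(0,y-50):y+50,x-65:x+65,::-1],None,fx=6,fy=6,interpolation=cv2.INTER_NEAREST))
```

```text
expected px (np.float64(255.0482110931984), np.float64(244.9786034880118))
lens centre [-10.19262945  -0.13947099] r 23.007634008314447 48 8.1917
```

View pics/w2.png

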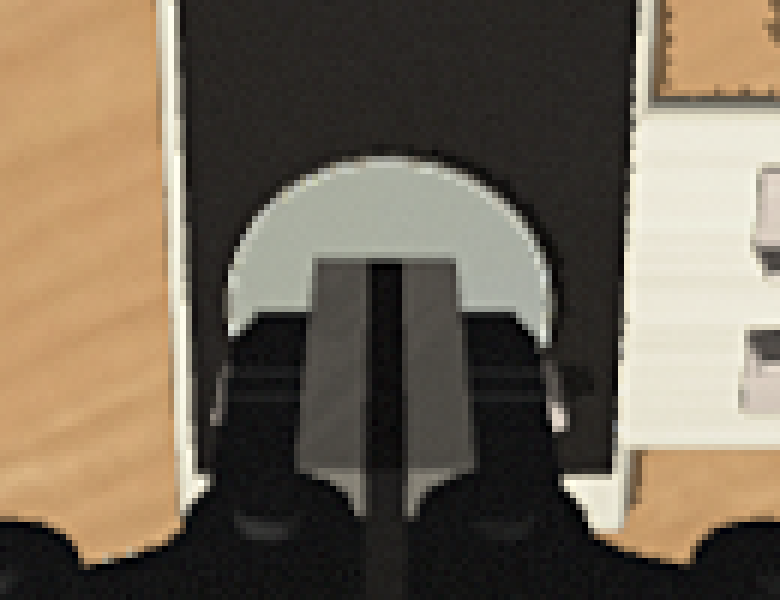

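The view shows the lens centred between the pins (rim columns 228–553, so its centre is at 390), with the near rim at crop row 158. The fingers hide the far rim and spoiled the circle fit. I'll measure the near rim at camera pixel (255,220.5) and the sides instead.

Run:
```python
from h import *
from station import arm
i=arm.camera_info("wrist"); TT=np.eye(4); TT[:3,:3]=mat(arm.read_ee_rot()); TT[:3,3]=arm.read_tool_pos(); T=TT@i["tool_from_camera"]
for u in[(255,194+158/6),(190+228/6,194+295/6),(190+553/6,194+295/6),(190+400/6,194+160/6)]:
    print(u,J3(onplane(u,i,T,.018)),J3(onplane(u,i,T,.012)))
for y in (120,137,165):
  for z in (140,220): print(arm.inverse_kinematics(W(0,y,z),quat(H-np.pi/2)))
```

```text
(255, 220.33333333333334) [-30.8   0.1  18. ] [-28.1   0.1  12. ]
(228.0, 243.16666666666666) [ -2.1 -31.   18. ] [  1.1 -31.7  12. ]
(282.1666666666667, 243.16666666666666) [-2.1 31.5 18. ] [ 1.1 32.2 12. ]
(256.6666666666667, 220.66666666666666) [-30.4   2.   18. ] [-27.7   2.   12. ]
[ 0.44119513  0.66747853 -0.0741575   0.8291603   0.         -0.64125807]
[ 0.44119513  0.59379971  0.01382087  0.99081749  0.         -0.64125807]
[ 0.45630353  0.69213009 -0.02629683  0.8523694   0.         -0.62614967]
[ 0.45630353  0.62099222  0.06240119  1.0122053   0.         -0.62614967]
[ 0.47983328  0.73431884  0.05644759  0.89292507  0.         -0.60261993]
[ 0.47983328  0.6674894   0.14692715  1.05023408  0.         -0.60261993]
```

The lens is home: centre about (0.2, 0.2) mm. Next is the clamp handle.

Run:
```python
from h import *
from station import arm
q=quat(H-np.pi/2)
arm.movep(W(0,100,280),q)
def C(y,z): return W(0,y-11,z+73)
arm.move_l(C(131,200),feed=.25); print(arm.move_l(C(131,137),feed=.15,contact_N=5),J3(arm.read_tool_pos()))
for f in np.linspace(0,1,9):
    ph=np.radians(66-70*f); th=np.radians(18.4+86.6*f)
    pin=np.array([84,34])+28*np.array([np.cos(th),np.sin(th)])
    c=pin+96*np.array([np.cos(ph),np.sin(ph)])+6*np.array([-np.sin(ph),np.cos(ph)])
    r=arm.move_l(C(*c),feed=.09,contact_N=25); print(f,c.round(1),r,J3(arm.read_tool_pos())+[0,11,-73000*0],arm.read_contact_force().round(1),round(arm.read_time_s(),2))
    if r: break
```

```text
False [2.000e-01 1.199e+02 2.106e+02]
0.0 [144.1 133. ] False [2.000e-01 1.449e+02 2.070e+02] [-0.2 -0.3  0.2] 10.71
0.125 [155.3 131.7] False [1.000e-01 1.555e+02 2.050e+02] [ 0.5 -0.6  0.3] 10.98
0.25 [164.6 127.9] False [  0.  164.6 200.9] [-1.3  0.4 -0.9] 11.24
0.375 [171.6 121.7] False [ -0.2 170.4 193.8] [-1.5 -2.3  1.4] 11.5
0.5 [176.5 113.2] False [-1.000e-01  1.768e+02  1.858e+02] [0.9 0.3 0.7] 11.76
0.625 [179.  102.6] False [ -0.2 179.2 175. ] [ 0.9 -0.1 -0.3] 12.03
0.75 [179.2  90.1] False [  0.2 180.2 164.2] [-1.1  1.2  6.2] 12.32
0.875 [177.1  75.9] False [ -0.4 176.5 148.3] [-0.2  1.1  0.7] 12.63
1.0 [172.9  60.3] False [  0.7 173.6 134.5] [0.7 0.4 5.3] 12.96
```

Run:
```python
from h import *
from station import arm
q=quat(H-np.pi/2)
r=arm.move_l(W(0,162,125),feed=.03,contact_N=15); print(r,J3(arm.read_tool_pos()),arm.read_contact_force().round(1))
arm.move_l(W(0,165,260),feed=.25); arm.movep(W(-60,100,300),quat(H+np.pi)); arm.pause(.5)
i=arm.camera_info("wrist"); p,z=arm.grab_frame("wrist"); cv2.imwrite("pics/w3.png",cv2.resize(p[:300,150:,::-1],None,fx=2,fy=2,interpolation=cv2.INTER_CUBIC))
p,z=arm.grab_frame("scene"); cv2.imwrite("pics/s3.png",cv2.resize(p[110:250,170:320,::-1],None,fx=4,fy=4,interpolation=cv2.INTER_CUBIC)); print(arm.read_time_s())
```

```text
False [  0.8 164.  127.9] [ 0.3  2.1 11.7]
16.0917
```

View pics/w3.png

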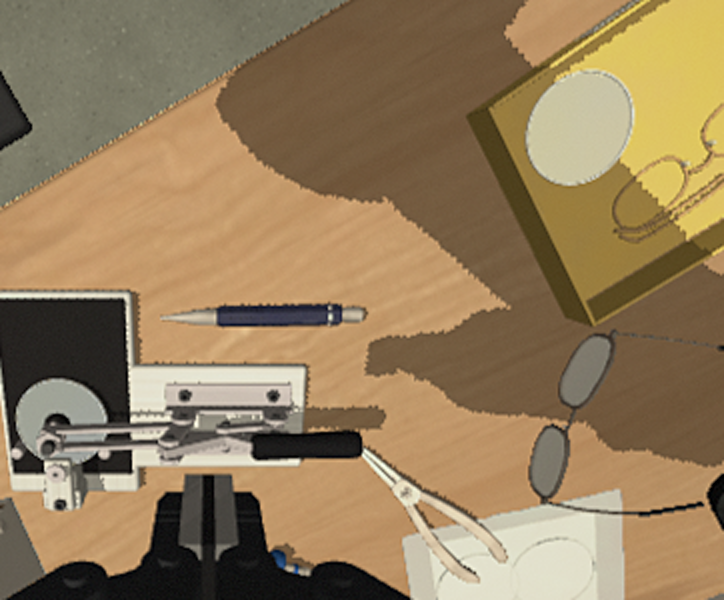

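View pics/s3.png

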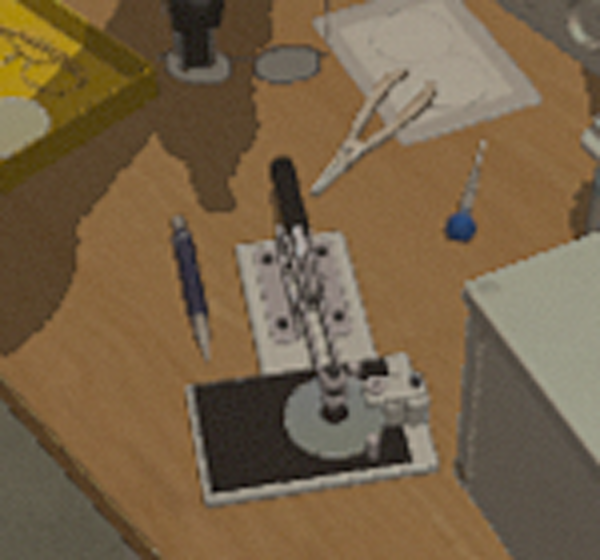

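The handle is down and stayed down after release. The pad sits on the middle of the lens at w3 (60,425), and the lens is still at the pins. I'll check the grip tip's height from both views: w3 (361,443) and scene crop (281,160).

Run:
```python
from h import *
from station import arm
i=arm.camera_info("wrist"); TT=np.eye(4); TT[:3,:3]=mat(arm.read_ee_rot()); TT[:3,3]=arm.read_tool_pos(); T=TT@i["tool_from_camera"]
j=arm.camera_info("scene")
def tri(a,b):
    A=np.zeros((3,3));v=np.zeros(3)
    for o,d in(ray(a,i,T),ray(b,j,j["pose"])):
        d=d/np.linalg.norm(d);M=np.eye(3)-np.outer(d,d);A+=M;v+=M@o
    return np.linalg.solve(A,v)
s=lambda x,y:(x/4+170,y/4+110); w=lambda x,y:(x/2+150,y/2)
for n,a,b in[('tip',w(361,443),s(281,160)),('gripnear',w(253,443),s(296,226))]: print(n,1000*tri(a,b)[2],J3(tri(a,b)))
p,z=arm.grab_frame("wrist")
for x,y in[(345,443),(300,445),(265,446)]:
    u=w(x,y); dep=z[int(u[1]),int(u[0])]; P=T[:3,:3]@(dep*np.array([(u[0]-i["cx"])/i["fx"],-(u[1]-i["cy"])/i["fy"],-1]))+T[:3,3]; print('top',J3(P),P[2])
```

```text
tip 50.949135350225696 [  1.7 196.1  50.9]
gripnear 54.84827334855897 [-1.00e-01  1.28e+02  5.48e+01]
top [ -3.5 183.2  60.4] 0.060437023354710795
top [ -2.7 155.6  61.7] 0.061663532645808816
top [ -3.3 134.1  64.5] 0.06447431851492952
```

```bash
python3 -c "
from station import arm
print(arm.job_done())"
```

```text
the job is handed in; nothing more can be done
None
```

The lens is home against both pins and the end stop, to within about 0.2 mm. The clamp is locked with its pad on the middle of the lens (grip tip at y 196, z 51 mm; locked is about 195, 52), and the job was handed in after about 16 s with no verdict returned.

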